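Put the tea brick away through the mouse flap

ROBOT

A 6-joint arm with a two-finger parallel gripper is mounted at the origin on the work surface. World frame = base frame: x ahead of the robot, y to its left, z up, the work surface at z = 0. Lengths are in m, angles in rad, forces in N, time in s.
With the tool pointing down it reaches from about 0.375 to 0.975 m from the base axis. Payload 3.8 kg.
Tool frame: the origin (TCP) lies midway between the tips of the shut fingers; the grasp point (between the pads) lies 19 mm behind it (env.hold_point_z is the distance from the TCP to the grasp point, in m); x points along the fingers, y is the direction in which the jaws open and shut, and the axes are right-handed (so a half turn about x gives the same grasp; the last joint's range is limited). The gripper opens to 85 mm and grips with 20 to 120 N. Pads are 22 mm wide; open, the fingers measure 114 mm over their backs; the gripper's body (76 mm by 85 mm) begins 54 mm behind the grasp point. The pads swing forward as they close: fully open they stand 13 mm farther back than shut.
Start: joints at [-1.379, 0.264, 1.604, -0, 1.274, -0.037], TCP at [0.153, -0.657, 0.196] pointing down, gripper open.
Joint ranges: [-2.63, 2.63], [-0.94, 2.18], [0.31, 2.57], [-1.31, 4.45], [0, 2.66], [-2.55, 2.55]. Speed limits (rad/s): [2.57, 2.57, 3.14, 3.14, 3.14, 3.14].

INTERFACE

Orientations are given as a unit quaternion [w, x, y, z].
In Python, from station import env gives the robot as it stands. The module is installed in compiled form; this text tells all that it offers.
- The arm moves only by the tool play_rows, never from a script. Its argument "increments" is a list of rows, each an object with "translation": the shift along the tool's x, y, z scaled (see below), a list of three; "turn": the turn about the tool's x scaled (see below). A call has 1 to 5 rows; each row is the pose to reach, as a shift and turn from the pose measured when the call began, along the tool's axes at that moment; what a row does not reach only later rows make up. The controller multiplies each number of a shift by 250 mm and each number of a turn by 30 degrees. A row lasts 1/10 s, in which the tool goes at most 50 mm and 8.59 degrees, less where a joint would pass 70% of its speed; a pose out of reach is approached as far as the arm can. A call with a number of a shift or a turn outside -1 to 1 is refused whole. A call with a gripper value outside its range is refused whole. "fingers" is the closure, from -1 (fully open) to 1 (shut), set as the call begins (left out, the last holds). The fingers move at their own pace and stop on an object; "squeeze" is the grip in N (left out, the last holds). Time passes only in rows, so rows that repeat a pose let the fingers close. It gives the time, the measured TCP pose, the force and the opening at its end, in the units of the state.
- env.read_state(): the state, without advancing time (a new reading comes with each control period).
- env.read_camera(name): name is "side" or "top" or "wrist"; returns a dict with "color" (480x640x3 uint8, red, green, blue), "fx", "fy", "cx", "cy" (pixels), "dist" ([k1, k2, p1, p2, k3] as OpenCV has them; the pictures are not rectified), "rvec" (rotation vector, rad) and "tvec" (3), from world to camera coordinates, as OpenCV has them. Camera axes: x right, y down, z forward; pixel columns grow to the right and rows downward; lengths in m; the calibration is good to about 2 mm. A picture is of the moment at which its call begins. There is no depth.
- env.job_done(): hands the job in, once; it reports no verdict.
The state is a dict: "time": time; "qpos": joint angles; "joint_vel": joint speeds; "joint_efforts": joint torques, N m; "tool_pos": TCP position; "ee_rot": TCP orientation; "ft_force": force on the tool from outside, world axes, zero at the start; "torque": the same for the moment, N m; "gripper_width": finger opening in m.
Only numpy, scipy, OpenCV 4.12 (cv2) and the standard library are available. Lean on these libraries where they do the work, as an engineer would, in place of code of your own. Each camera call takes 0.05 s, during which the arm holds its last target.

TASK

Push the brick of pressed tea along the orange shelf and in through the sprung flap of the tea box, so that it slides right down inside and the flap swings shut behind it. Leave the two blue bowls and the ladle where they are.

Things in the scene. Friction and masses are not known exactly. Their poses are not given: they have to be found in the camera images.
- sill (a point): Doorway of the closed tea box built onto one end of a fixed orange pine shelf. The point is mid-doorway, on the shelf board's top face (140 mm above the table), in the plane of the box's front. z up; +y points out of the doorway along the board, so the tea is pushed towards -y; x runs across. The doorway is 150 wide (x = -75 to 75) and 64 mm high; the jambs are 12 mm thick.
- board_mid (a point): On top of the shelf board, 160 mm out of the doorway on its middle line; axes as sill. The board is level, painted, 16 mm thick, has no rim, and runs in the sill's axes from y = 0 to 320 and from x = -130 to 180 mm.
- roof_mid (a point): Middle of the flat roof of the tea box, 74 mm above the shelf board; axes as sill. The box is 210 mm wide (x) and 222 deep (in the sill's axes y = 0 to -222). Its +x side is a clear window, the rest painted pine.
- chute_top (a point): Upper edge of the metal chute inside the box, 12 mm behind the front, at board level; axes as sill. From here the floor falls at 34 degrees towards -y, down to the back wall. The tea tips onto it and slides down by itself once it has been pushed about three quarters of its length past the front.
- flap (a joint): Angle (rad) of the flap in the doorway: 0 = hanging shut, positive = swung inwards (towards -y), at most 1.45. It hinges about a level line along x at the top of the doorway and is closed by a spring: with its weight it takes 0.015 N m to start it and about 0.04 N m at 1 rad.
- flap_foot (a point): Middle of the lower edge of the flap, on its outer face: a pale pine board 144 wide, 57 high, 5 mm thick with a steel strip along its foot, hanging 4 mm clear of the board and 3 mm behind the front plane. Hinge 59 mm above this point when shut.
- brick_mid (a point): Centre (half-way up) of the brick of pressed tea: a dark brown rigid block 90 mm (its x) by 120 mm (its y) by 32 mm high, about 0.35 kg (0.26 to 0.45), lying flat on the board (centre 16 mm above it). Its y axis roughly follows the board's y axis (within 0.35 rad) and it lies up to 50 mm off the doorway's middle line. It slides on the board with friction of about 0.2 to 0.3.
- bowl_deck: Small blue ceramic bowl, 72 mm across, 40 high, standing on the board near the box, by the board's +x edge. Origin under its middle.
- bowl_roof: Blue ceramic bowl, 100 mm across, 50 high, standing on the roof of the tea box. Origin under its middle.
- ladle: Steel ladle 290 mm long, lying on the table to the right. Origin under its middle, handle towards its -x.
Not all that is in view belongs to the job. There is more than one size of the part that bears brick_mid; the job needs the middle-sized.

How it is judged:
By the outcome, as a careful person would: the job done as asked, in the order asked, and still so for the second after the job is handed in, with the robot touching nothing.
It also fails if it takes over 48 s, if anything falls off the work surface, if the arm or the gripper's body presses on something with over 40 N, if the wrist force passes 120 N, or if a joint passes its speed limit or range.

## Working session

There is one attempt and no reset: what is moved stays moved. The work goes in short steps, Python scripts to look and compute and a tool call to move; the robot and the scene stay as the last step left them, time stands still between calls to the robot, and variables do not carry over. Pictures are saved under pics/ and viewed, and the job is handed in when it is done.

Besides the shell and the picture viewer there is one more tool, called after "Request:" as name([rows], argument=value, ...), one row to a line, values as JSON. play_rows: Moves the arm, as the interface text tells. Its arguments: {"type":"object","properties":{"increments":{"type":"array"},"fingers":{"type":"number"},"squeeze":{"type":"number"}},"required":["increments"]}

```bash
mkdir -p pics; ls; cat > h.py <<'E'
from station import env
import numpy as np, cv2
from scipy.spatial.transform import Rotation as R
def cam(n): return env.read_camera(n)
def save(c,f): cv2.imwrite('pics/'+f,cv2.cvtColor(c['color'],cv2.COLOR_RGB2BGR))
def K(c): return np.array([[c['fx'],0,c['cx']],[0,c['fy'],c['cy']],[0,0,1.]])
def ray(c,uv):
    p=cv2.undistortPoints(np.array(uv,float).reshape(-1,1,2),K(c),np.array(c['dist'],float)).reshape(-1,2)
    Rm=cv2.Rodrigues(np.array(c['rvec'],float))[0]; o=-Rm.T@np.array(c['tvec'],float).ravel()
    return o,np.c_[p,np.ones(len(p))]@Rm
def onz(c,uv,z):
    o,d=ray(c,uv); return o+d*((z-o[2])/d[:,2])[:,None]
def proj(c,P):
    return cv2.projectPoints(np.array(P,float).reshape(-1,1,3),np.array(c['rvec'],float),np.array(c['tvec'],float),K(c),np.array(c['dist'],float))[0].reshape(-1,2)
def tri(c1,u1,c2,u2):
    o1,d1=ray(c1,[u1]);o2,d2=ray(c2,[u2]);d1=d1[0]/np.linalg.norm(d1);d2=d2[0]/np.linalg.norm(d2)
    t=np.linalg.lstsq(np.c_[d1,-d2],o2-o1,rcond=None)[0]
    a=o1+d1*t[0];b=o2+d2*t[1];return (a+b)/2,np.linalg.norm(a-b)
E
python3 - <<'E'
from h import *
import pickle
np.set_printoptions(precision=4,suppress=True)
for n in ['side','top','wrist']:
    c=cam(n); save(c,n+'0.png'); pickle.dump(c,open(n+'0.pkl','wb'))
    print(n,c['fx'],ray(c,[[320,240]]))
print(env.read_state())
E
```

```text
pics
side 455.76378671988937 (array([-0.2258,  0.6314,  0.7377]), array([[ 0.6116, -0.5926, -0.5246]]))
top 471.1381647521598 (array([ 0.3699, -0.0474,  1.3121]), array([[ 0.0779, -0.0019, -0.997 ]]))
wrist 410.18245942177504 (array([ 0.2248, -0.6402,  0.3731]), array([[-0.2778, -0.0614, -0.9587]]))
{'time': 0.15, 'qpos': array([-1.3789,  0.2646,  1.6051,  0.    ,  1.2737, -0.0369]), 'joint_vel': array([ 0.0006, -0.0025, -0.0047,  0.0007,  0.0016,  0.    ]), 'joint_efforts': array([  0.0003, -51.5908, -36.796 ,   0.    ,   0.008 ,   0.    ]), 'tool_pos': array([ 0.153 , -0.6568,  0.1948]), 'ee_rot': array([-0.0801, -0.7024, -0.0813,  0.7025]), 'ft_force': array([-0.0242, -0.4276,  0.1676]), 'torque': array([-0.0368, -0.0067, -0.015 ]), 'gripper_width': 0.08512125173311891}
```

View pics/top0.png

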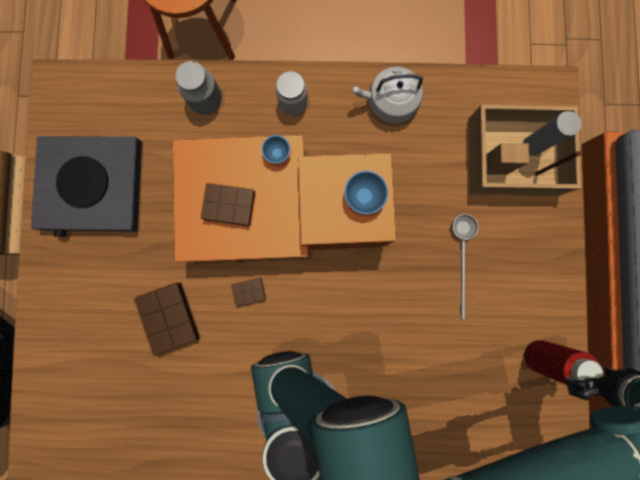

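View pics/side0.png

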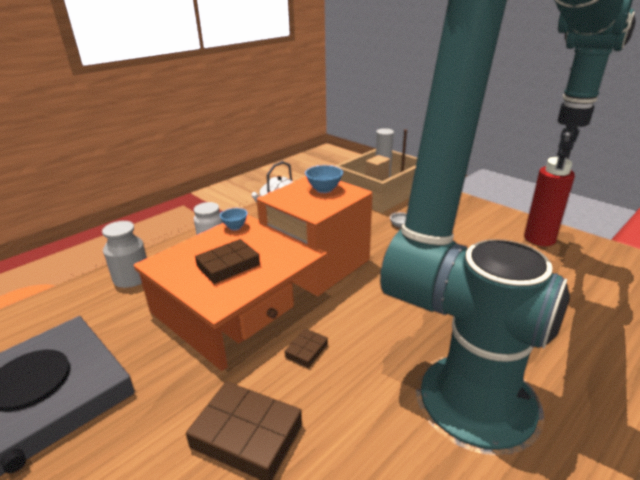

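View pics/wrist0.png

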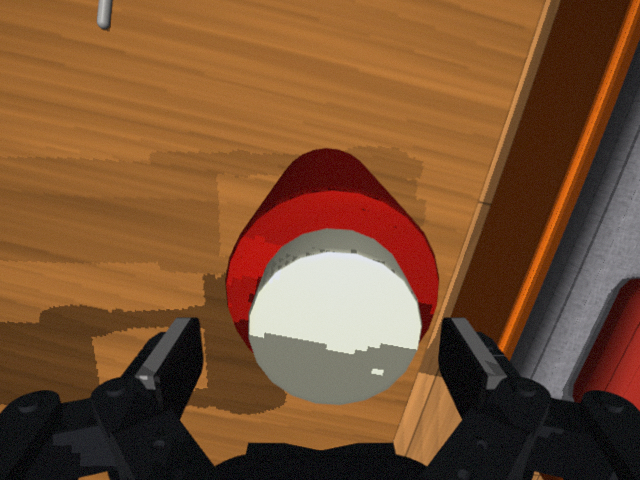

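The top view shows the orange shelf at about (173–308, 136–261) and the box roof at (299–395, 153–245). The deck bowl is at (276,150) and the brick on the board at (228,205). A large brick (167,319) and a small one (249,292) lie on the table. Next I'll measure them.

```bash
cat > m.py <<'E'
from h import *
import pickle,sys
np.set_printoptions(precision=4,suppress=True)
c=pickle.load(open('top0.pkl','rb'))
hsv=cv2.cvtColor(cv2.medianBlur(c['color'],3),cv2.COLOR_RGB2HSV)
def rect(mask,z,name,amin=150):
    n,l,s,ce=cv2.connectedComponentsWithStats(mask.astype(np.uint8))
    for i in range(1,n):
        if s[i,4]<amin: continue
        cs,_=cv2.findContours((l==i).astype(np.uint8),cv2.RETR_EXTERNAL,cv2.CHAIN_APPROX_NONE)
        P=onz(c,cs[0].reshape(-1,2),z)[:,:2].astype(np.float32)
        r=cv2.minAreaRect(P*1000)
        print(name,s[i],ce[i].round(1),'ctr',np.round(r[0],1),'size',np.round(r[1],1),'ang',round(r[2],2))
H,S,V=[hsv[...,i].astype(int) for i in range(3)]
for p in [(228,205),(215,195),(167,319),(249,292),(240,240),(350,230),(276,150),(366,193),(100,270)]: print(p,hsv[p[1],p[0]])
br=(V<115)&(S>90)&((H<16)|(H>170)); br[:,:130]=0; br[350:,:]=0; br[:180]=0; br[:,290:]=0
cv2.imwrite('pics/br.png',br.astype(np.uint8)*255)
rect(br,0.172,'brick')
bl=(H>95)&(H<125)&(S>100); bl[320:]=0
rect(bl,0.18,'blue deck z'); rect(bl,0.264,'blue roof z')
og=(H<16)&(S>190)&(V>150); og[:120]=0;og[280:]=0;og[:,:160]=0;og[:,410:]=0
cv2.imwrite('pics/og.png',og.astype(np.uint8)*255)
rect(og[:, :],0.14,'og')
print('board', onz(c,[(173,140),(303,136),(308,258),(175,261)],0.14))
print('roof', onz(c,[(299,155),(390,153),(395,241),(302,245)],0.214))
E
python3 m.py
python3 -c "
import cv2
a=cv2.imread('pics/top0.png')[110:290,150:420]
cv2.imwrite('pics/crop.png',cv2.resize(a,None,fx=2.9,fy=2.9,interpolation=cv2.INTER_CUBIC))"
```

```text
(228, 205) [ 13 116  99]
(215, 195) [ 13 117  98]
(167, 319) [ 12 140  80]
(249, 292) [ 13 116  90]
(240, 240) [ 14 163 200]
(350, 230) [ 15 150 200]
(276, 150) [103 115 179]
(366, 193) [102 115 177]
(100, 270) [ 14 158 153]
brick [130 180  12  57 166] [137.3 213. ] ctr [531.4 397.1] size [ 19.5 140.2] ang 82.58
brick [ 202  184   53   43 1820] [227.8 205.1] ctr [541.6 176.8] size [121.1  91.6] ang 82.57
brick [ 185  258  105   20 1725] [237.3 267.4] ctr [390.1 150. ] size [ 40.2 252.4] ang 3.19
brick [232 278  34  30 747] [248.6 292.5] ctr [329.8 120.6] size [58.3 75.3] ang 13.73
brick [ 134  282   66   68 3133] [167.3 318. ] ctr [263.6 315. ] size [156.5 122.2] ang 20.81
blue deck z [263 137  25  25 503] [275.3 148.8] ctr [680.7  63.6] size [60.1 59. ] ang 0.72
blue deck z [ 346  172   40   41 1274] [365.8 192.1] ctr [ 577.1 -158.7] size [98.6 95. ] ang 0.03
blue roof z [263 137  25  25 503] [275.3 148.8] ctr [657.7  55.3] size [55.6 54.6] ang 0.71
blue roof z [ 346  172   40   41 1274] [365.8 192.1] ctr [ 561.7 -150.5] size [91.3 88. ] ang 0.03
board [[ 0.7122  0.328   0.14  ]
 [ 0.7263 -0.003   0.14  ]
 [ 0.4162 -0.0203  0.14  ]
 [ 0.4044  0.3109  0.14  ]]
roof [[ 0.6575  0.0029  0.214 ]
 [ 0.6654 -0.2134  0.214 ]
 [ 0.4556 -0.2251  0.214 ]
 [ 0.4435 -0.0076  0.214 ]]
```

View pics/crop.png

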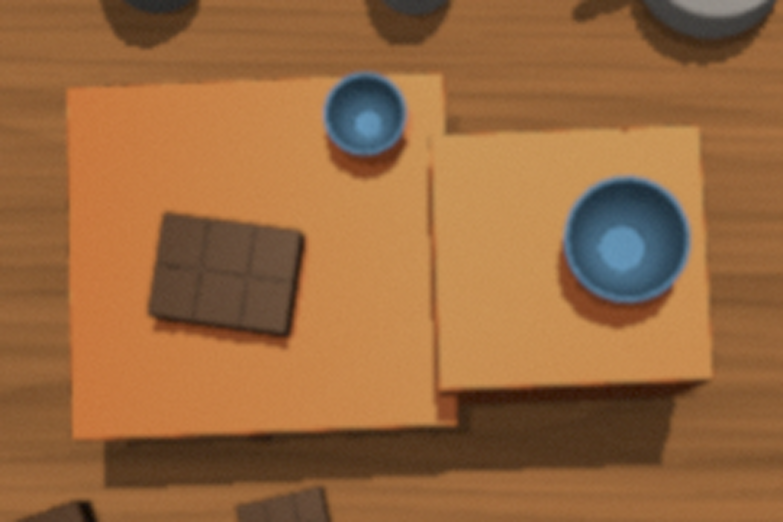

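The brick on the board measures 121 × 92 mm, so it is the middle-sized one. The table ones are about 58×75 and 122×156. The board corners fit 310 × 332 mm, which includes the 12 mm sill. I'll fit the frame more carefully and set up a planner.

```bash
cat > f.py <<'E'
from h import *
import pickle
np.set_printoptions(precision=4,suppress=True)
c=pickle.load(open('top0.pkl','rb'))
# refine corner positions
g=cv2.cvtColor(c['color'],cv2.COLOR_RGB2GRAY)
B=onz(c,[(173,140),(303,136),(308,258),(175,261)],0.14)[:,:2]; Bs=np.array([(180,320),(180,-12),(-130,-12),(-130,320)])/1e3
Rf=onz(c,[(299,155),(390,153),(395,241),(302,245)],0.214)[:,:2]; Rs=np.array([(105,0),(105,-222),(-105,-222),(-105,0)])/1e3
def fit(s,w):
    sm,wm=s.mean(0),w.mean(0); a=s-sm;b=w-wm
    t=np.arctan2((a[:,0]*b[:,1]-a[:,1]*b[:,0]).sum(),(a*b).sum())
    M=np.array([[np.cos(t),-np.sin(t)],[np.sin(t),np.cos(t)]])
    o=wm-M@sm; return t,o,(s@M.T+o-w)*1e3
for s,w in [(Bs,B),(Rs,Rf),(np.r_[Bs,Rs],np.r_[B,Rf])]:
    t,o,r=fit(s,w); print(np.degrees(t),o,'\n',r.T)
E
python3 f.py
cat > plan.py <<'E'
from h import *
np.set_printoptions(precision=4,suppress=True)
TH=np.radians(2.7); SILL=np.array([.549,-.0005])
M2=np.array([[np.cos(TH),-np.sin(TH)],[np.sin(TH),np.cos(TH)]])
def s2w(x,y,z): return np.r_[SILL+M2@np.array([x,y])/1e3,.14+z/1e3]
def w2s(p): return np.r_[M2.T@(np.array(p[:2])-SILL),p[2]-.14]*1e3
def st():
    s=env.read_state(); T=R.from_quat(s['ee_rot'],scalar_first=True).as_matrix()
    yaw=np.degrees(np.arctan2(T[1,1],T[0,1]))
    print('t',s['time'],'tcp',s['tool_pos'],'sill',w2s(s['tool_pos']).round(1),'yaw_y',round(yaw,2),'xaxis',T[:,0],'F',s['ft_force'].round(2),'w',round(s['gripper_width'],4),'q',s['qpos'].round(3))
    return s,T
def to(p):
    s,T=st(); d=T.T@(np.array(p)-s['tool_pos']); print('target',np.array(p),'shift/250mm',(d/.25).round(3))
E
python3 - <<'E'
from plan import *
s,T=st();print(T)
to(s2w(0,280,200))
E
```

```text
2.6777022896506346 [ 0.547  -0.0011] 
 [[-0.3314  1.0539  1.5113 -2.2339]
 [-1.0406 -1.6475  1.1397  1.5484]]
2.812501275472519 [0.55   0.0001] 
 [[-2.5791  0.392   0.4783  1.7088]
 [ 2.3163 -3.0934 -1.7278  2.5049]]
2.93083068925567 [ 0.5487 -0.0006] 
 [[-0.0349  2.8155  3.3399 -1.8703 -3.8815 -0.4525 -0.3444  0.4282]
 [ 0.2393 -0.2958  1.1235  1.4605  1.8895 -3.4972 -2.5648  1.6449]]
t 0.15 tcp [ 0.153  -0.6568  0.1948] sill [-426.5 -636.9   54.8] yaw_y -76.89 xaxis [-0.0003  0.0017 -1.    ] F [-0.02 -0.43  0.17] w 0.0851 q [-1.379  0.265  1.605  0.     1.274 -0.037]
[[-0.0003  0.2268 -0.9739]
 [ 0.0017 -0.9739 -0.2268]
 [-1.     -0.0018 -0.0001]]
t 0.15 tcp [ 0.153  -0.6568  0.1948] sill [-426.5 -636.9   54.8] yaw_y -76.89 xaxis [-0.0003  0.0017 -1.    ] F [-0.02 -0.43  0.17] w 0.0851 q [-1.379  0.265  1.605  0.     1.274 -0.037]
target [0.5358 0.2792 0.34  ] shift/250mm [-0.575 -3.3   -2.341]
```

Request:
play_rows([
  {"translation": [-0.2, 0, 0], "turn": 0},
  {"translation": [-0.4, 0, 0], "turn": 0},
  {"translation": [-0.6, 0, 0], "turn": 0},
  {"translation": [-0.7, 0, 0], "turn": 0},
], fingers=0)

```text
time: 0.55
tool_pos: [0.1533, -0.6584, 0.3757]
ee_rot: [0.083, 0.703, 0.079, -0.702]
ft_force: [-0.1, 0.0, 0.1]
gripper_width: 0.0427
```

```bash
python3 - <<'E'
from plan import *
to([0.42,-0.45,0.36]); to([.5,-.25,.36])
E
```

```text
t 0.55 tcp [ 0.1533 -0.6584  0.3757] sill [-426.3 -638.5  235.7] yaw_y -76.89 xaxis [ 0.001  -0.0053 -1.    ] F [-0.08  0.03  0.11] w 0.0427 q [-1.379  0.211  1.346 -0.     1.579 -0.037]
target [ 0.42 -0.45  0.36] shift/250mm [ 0.06  -0.57  -1.228]
t 0.55 tcp [ 0.1533 -0.6584  0.3757] sill [-426.3 -638.5  235.7] yaw_y -76.89 xaxis [ 0.001  -0.0053 -1.    ] F [-0.08  0.03  0.11] w 0.0427 q [-1.379  0.211  1.346 -0.     1.579 -0.037]
target [ 0.5  -0.25  0.36] shift/250mm [ 0.056 -1.277 -1.721]
```

Request:
play_rows([
  {"translation": [0, -0.1, -0.17], "turn": -0.2},
  {"translation": [0, -0.2, -0.34], "turn": -0.4},
  {"translation": [0, -0.3, -0.51], "turn": -0.6},
  {"translation": [0, -0.4, -0.68], "turn": -0.8},
  {"translation": [0, -0.5, -0.85], "turn": -1.0},
], fingers=-0.2)

```text
time: 1.05
tool_pos: [0.3329, -0.4868, 0.3747]
ee_rot: [-0.263, -0.657, -0.259, 0.657]
ft_force: [1.1, -0.9, -0.3]
gripper_width: 0.0516
```

```bash
python3 - <<'E'
from plan import *
to([.5,-.25,.36]);to([.54,0,.36])
E
```

```text
t 1.05 tcp [ 0.3329 -0.4868  0.3747] sill [-238.8 -475.6  234.7] yaw_y -46.67 xaxis [ 0.001 -0.005 -1.   ] F [ 1.11 -0.86 -0.34] w 0.0516 q [-1.012  0.041  1.537 -0.002  1.559 -0.198]
target [ 0.5  -0.25  0.36] shift/250mm [ 0.055 -0.23  -1.136]
t 1.05 tcp [ 0.3329 -0.4868  0.3747] sill [-238.8 -475.6  234.7] yaw_y -46.67 xaxis [ 0.001 -0.005 -1.   ] F [ 1.11 -0.86 -0.34] w 0.0516 q [-1.012  0.041  1.537 -0.002  1.559 -0.198]
target [0.54 0.   0.36] shift/250mm [ 0.05  -0.848 -1.939]
```

Request:
play_rows([
  {"translation": [0, -0.05, -0.19], "turn": -0.2},
  {"translation": [0, -0.1, -0.38], "turn": -0.4},
  {"translation": [0, -0.15, -0.57], "turn": -0.6},
  {"translation": [0, -0.2, -0.76], "turn": -0.8},
  {"translation": [0, -0.25, -0.95], "turn": -1.0},
])

```text
time: 1.55
tool_pos: [0.4633, -0.2764, 0.3736]
ee_rot: [-0.425, -0.566, -0.422, 0.567]
ft_force: [0.9, -1.3, 0.1]
gripper_width: 0.0512
```

```bash
python3 - <<'E'
from plan import *
to([.54,0,.36]);to(s2w(0,285,220))
E
```

```text
t 1.55 tcp [ 0.4633 -0.2764  0.3736] sill [ -98.7 -271.6  233.6] yaw_y -16.43 xaxis [ 0.0009 -0.005  -1.    ] F [ 0.87 -1.25  0.13] w 0.0512 q [-0.582 -0.056  1.635 -0.004  1.559 -0.295]
target [0.54 0.   0.36] shift/250mm [ 0.049 -0.019 -1.148]
t 1.55 tcp [ 0.4633 -0.2764  0.3736] sill [ -98.7 -271.6  233.6] yaw_y -16.43 xaxis [ 0.0009 -0.005  -1.    ] F [ 0.87 -1.25  0.13] w 0.0512 q [-0.582 -0.056  1.635 -0.004  1.559 -0.295]
target [0.5356 0.2842 0.36  ] shift/250mm [ 0.043 -0.357 -2.233]
```

Request:
play_rows([
  {"translation": [0, 0, -0.2], "turn": -0.15},
  {"translation": [0, 0, -0.4], "turn": -0.3},
  {"translation": [0, 0, -0.6], "turn": -0.45},
  {"translation": [0, 0, -0.8], "turn": -0.6},
  {"translation": [0, 0, -1.0], "turn": -0.64},
])

```text
time: 2.05
tool_pos: [0.5334, -0.0365, 0.3722]
ee_rot: [0.514, 0.486, 0.511, -0.488]
ft_force: [0.5, -0.7, -0.6]
gripper_width: 0.0515
```

```bash
python3 - <<'E'
from plan import *
to(s2w(0,290,220))
E
```

```text
t 2.05 tcp [ 0.5334 -0.0365  0.3722] sill [-17.3 -35.3 232.2] yaw_y 2.89 xaxis [ 0.0009 -0.005  -1.    ] F [ 0.5  -0.73 -0.57] w 0.0515 q [-0.111 -0.064  1.645 -0.005  1.559 -0.162]
target [0.5353 0.2892 0.36  ] shift/250mm [ 0.042  0.073 -1.301]
```

Request:
play_rows([
  {"translation": [0, 0, -0.2], "turn": 0},
  {"translation": [0, 0.02, -0.4], "turn": 0},
  {"translation": [0, 0.03, -0.6], "turn": 0},
  {"translation": [0, 0.05, -0.8], "turn": 0},
  {"translation": [0, 0.06, -1.0], "turn": 0},
])

```text
time: 2.55
tool_pos: [0.5354, 0.2133, 0.3707]
ee_rot: [0.514, 0.486, 0.511, -0.488]
ft_force: [0.1, -1.1, -0.4]
gripper_width: 0.0513
```

Request:
play_rows([
  {"translation": [0, 0, -0.2], "turn": 0},
  {"translation": [0, 0.0, -0.4], "turn": 0},
  {"translation": [0, 0, -0.4], "turn": 0},
])

```text
time: 2.85
tool_pos: [0.5287, 0.3186, 0.3685]
ee_rot: [0.514, 0.484, 0.514, -0.487]
ft_force: [1.1, -0.4, -0.6]
gripper_width: 0.0512
```

```bash
python3 - <<'E'
from plan import *
to(s2w(0,290,60))
for n in ['top','side','wrist']:
    c=cam(n); save(c,n+'1.png')
E
```

```text
t 2.85 tcp [0.5287 0.3186 0.3685] sill [ -5.2 319.7 228.5] yaw_y 3.25 xaxis [-0.0018 -0.0037 -1.    ] F [ 1.07 -0.44 -0.59] w 0.0512 q [ 0.504  0.102  1.483 -0.002  1.56   0.447]
target [0.5353 0.2892 0.2   ] shift/250mm [0.674 0.021 0.117]
```

View pics/side1.png

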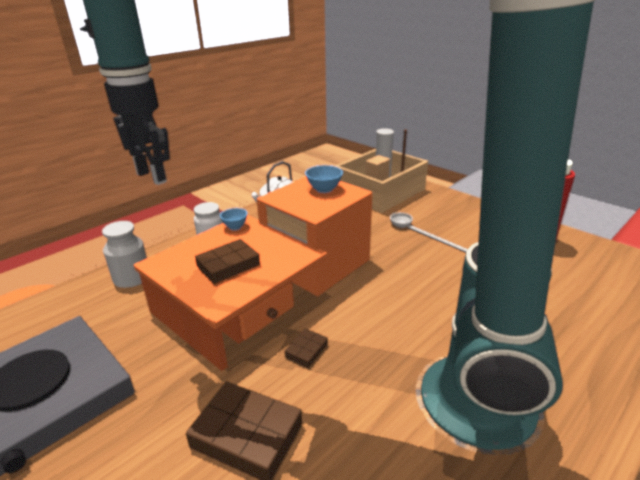

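View pics/wrist1.png

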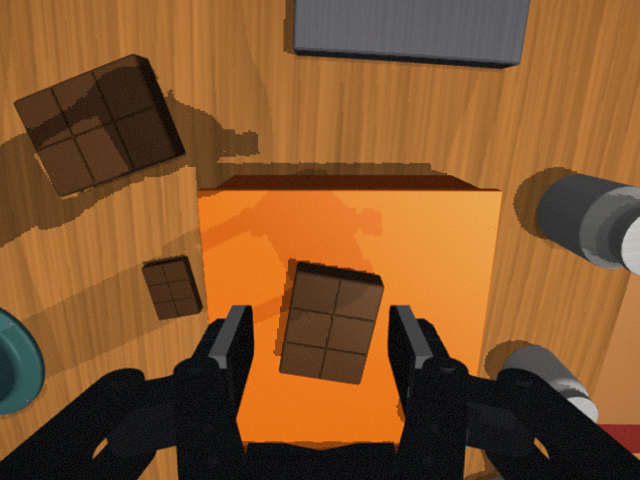

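Side view: the gripper is clear above the board and the flap is visible at (287,222). Wrist view: the brick's top face has corners at about (298,272), (382,288), (360,383) and (281,370), and the board's outer edge is near row 190. I'll cross-check the brick pose from this view.

```bash
python3 - <<'E'
from plan import *
c=cam('wrist')
P=onz(c,[(298,272),(382,288),(360,383),(281,370)],.172)
print([w2s(p).round(1) for p in P], w2s(P.mean(0)))
Q=onz(c,[(198,190),(500,190)],.14); print([w2s(p).round(1) for p in Q])
to(s2w(0,300,14)); to(s2w(0,300,60))
E
```

```text
[array([-27.8, 243.4,  32. ]), array([ 55.6, 226.6,  32. ]), array([ 37.6, 114.6,  32. ]), array([-47.5, 130.9,  32. ])] [  4.4794 178.8615  32.    ]
[array([-129. ,  318.7,    0. ]), array([175.4, 320. ,   0. ])]
t 3.05 tcp [0.5304 0.3122 0.3699] sill [ -3.9 313.2 229.9] yaw_y 2.87 xaxis [ 0.0005 -0.0063 -1.    ] F [ 0.47 -0.12  0.08] w 0.0513 q [ 0.495  0.098  1.485 -0.006  1.561  0.445]
target [0.5349 0.2992 0.154 ] shift/250mm [0.864 0.015 0.047]
t 3.05 tcp [0.5304 0.3122 0.3699] sill [ -3.9 313.2 229.9] yaw_y 2.87 xaxis [ 0.0005 -0.0063 -1.    ] F [ 0.47 -0.12  0.08] w 0.0513 q [ 0.495  0.098  1.485 -0.006  1.561  0.445]
target [0.5349 0.2992 0.2   ] shift/250mm [0.68  0.015 0.049]
```

Request:
play_rows([
  {"translation": [0.2, 0.02, 0.02], "turn": 0},
  {"translation": [0.4, 0.025, 0.05], "turn": 0},
  {"translation": [0.6, 0.025, 0.06], "turn": 0},
  {"translation": [0.75, 0.025, 0.06], "turn": 0},
  {"translation": [0.8, 0.025, 0.06], "turn": 0},
])

```text
time: 3.55
tool_pos: [0.5345, 0.2923, 0.1646]
ee_rot: [0.512, 0.484, 0.511, -0.493]
ft_force: [-0.5, -0.9, -0.3]
gripper_width: 0.0509
```

```bash
python3 - <<'E'
from plan import *
to(s2w(3,295,12))
for n in ['side','wrist']:
    c=cam(n); save(c,n+'2.png')
E
```

```text
t 3.55 tcp [0.5345 0.2923 0.1646] sill [ -0.7 293.2  24.6] yaw_y 2.7 xaxis [-0.0075 -0.0106 -0.9999] F [-0.5  -0.92 -0.33] w 0.0509 q [ 0.463  0.17   1.775 -0.007  1.207  0.419]
target [0.5381 0.2943 0.152 ] shift/250mm [ 0.05   0.015 -0.008]
```

View pics/side2.png

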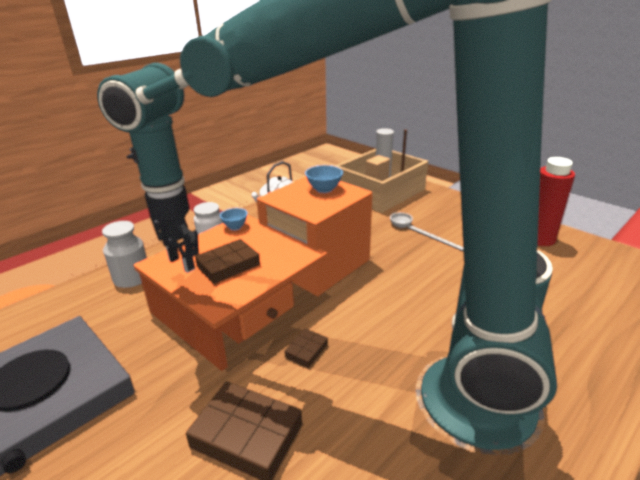

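View pics/wrist2.png

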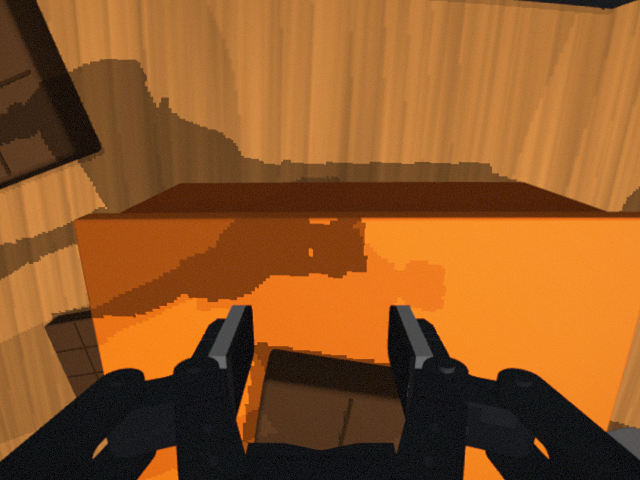

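Request:
play_rows([
  {"translation": [0.02, 0.03, 0], "turn": 0},
  {"translation": [0.05, 0.055, 0], "turn": 0},
  {"translation": [0.05, 0.055, 0], "turn": 0},
], fingers=0.2, squeeze=60)

```text
time: 3.95
tool_pos: [0.5519, 0.2948, 0.1565]
ee_rot: [0.513, 0.486, 0.51, -0.49]
ft_force: [-0.3, -0.2, 0.5]
gripper_width: 0.034
```

```bash
python3 - <<'E'
from plan import *
to(s2w(12,240,12)); to(s2w(10,200,12))
E
```

```text
t 3.95 tcp [0.5519 0.2948 0.1565] sill [ 16.8 294.9  16.5] yaw_y 2.72 xaxis [-0.0012 -0.0075 -1.    ] F [-0.3  -0.21  0.53] w 0.034 q [ 0.455  0.202  1.753 -0.007  1.191  0.41 ]
target [0.5497 0.2398 0.152 ] shift/250mm [ 0.02  -0.019  0.219]
t 3.95 tcp [0.5519 0.2948 0.1565] sill [ 16.8 294.9  16.5] yaw_y 2.72 xaxis [-0.0012 -0.0075 -1.    ] F [-0.3  -0.21  0.53] w 0.034 q [ 0.455  0.202  1.753 -0.007  1.191  0.41 ]
target [0.5496 0.1997 0.152 ] shift/250mm [ 0.021 -0.027  0.379]
```

Request:
play_rows([
  {"translation": [0.02, -0.02, 0.06], "turn": 0},
  {"translation": [0.02, -0.02, 0.12], "turn": 0},
  {"translation": [0.02, -0.02, 0.17], "turn": 0},
  {"translation": [0.02, -0.02, 0.22], "turn": 0},
  {"translation": [0.02, -0.02, 0.26], "turn": 0},
])

```text
time: 4.45
tool_pos: [0.5501, 0.2281, 0.1523]
ee_rot: [0.513, 0.486, 0.51, -0.49]
ft_force: [0.5, -0.1, -0.5]
gripper_width: 0.0341
```

```bash
python3 - <<'E'
from plan import *
to(s2w(8,200,12)); to(s2w(8,180,12))
c=cam('wrist'); save(c,'wrist3.png')
c=cam('top'); save(c,'top3.png')
E
```

```text
t 4.45 tcp [0.5501 0.2281 0.1523] sill [ 11.9 228.3  12.3] yaw_y 2.67 xaxis [-0.0007 -0.0075 -1.    ] F [ 0.5  -0.12 -0.53] w 0.0341 q [ 0.356  0.149  1.824 -0.007  1.172  0.312]
target [0.5476 0.1997 0.152 ] shift/250mm [ 0.002 -0.016  0.113]
t 4.45 tcp [0.5501 0.2281 0.1523] sill [ 11.9 228.3  12.3] yaw_y 2.67 xaxis [-0.0007 -0.0075 -1.    ] F [ 0.5  -0.12 -0.53] w 0.0341 q [ 0.356  0.149  1.824 -0.007  1.172  0.312]
target [0.5485 0.1797 0.152 ] shift/250mm [ 0.003 -0.015  0.193]
```

View pics/top3.png

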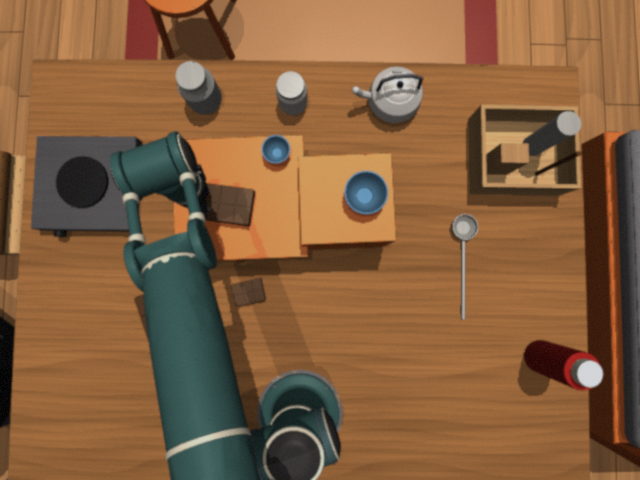

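View pics/wrist3.png

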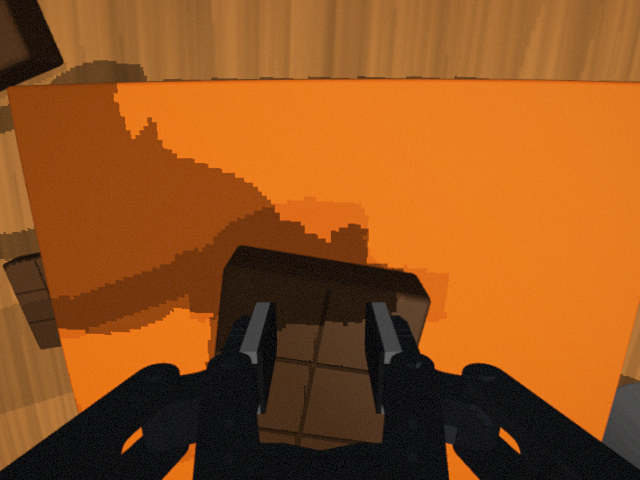

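```bash
python3 -c "
import cv2
a=cv2.imread('pics/top3.png')[110:290,150:420]
cv2.imwrite('pics/crop3.png',cv2.resize(a,None,fx=2.9,fy=2.9,interpolation=cv2.INTER_CUBIC))"
```

```text
(no output)
```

View pics/crop3.png

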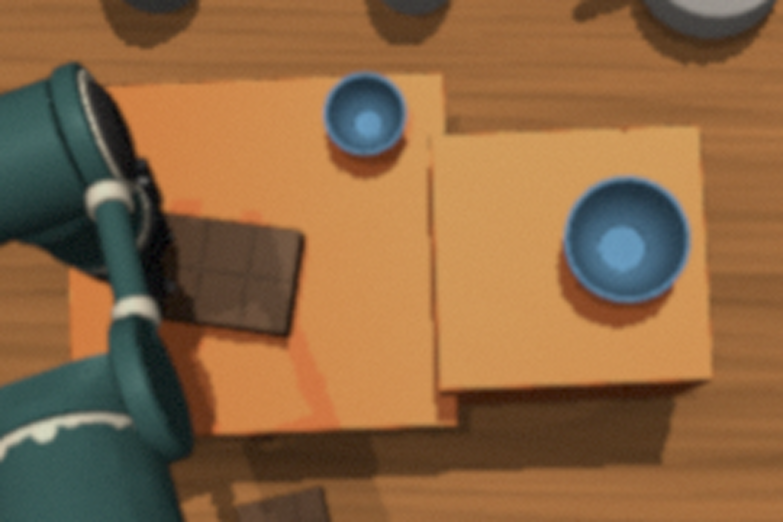

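The brick has not moved and the force is nil, yet the tips appear at (262,305) and (372,305), over the brick's image. I'll check how the TCP projects into this view.

```bash
python3 - <<'E'
from plan import *
s,T=st()
c=cam('wrist')
for n,l in [('tcp',[0,0,0]),('tipL',[-.006,-.017,0]),('tipR',[-.006,.017,0]),('tipL-z',[-.006,-.017,-.011]),('tipR-z',[-.006,.017,-.011]),('tipR+z',[-.006,.017,.011])]:
    p=s['tool_pos']+T@np.array(l); print(n,p,proj(c,p))
o,_=ray(c,[[320,240]]); print('cam in tool',T.T@(o-s['tool_pos']))
import pickle
# brick predicted corners
a=np.radians(-10); Mb=np.array([[np.cos(a),-np.sin(a)],[np.sin(a),np.cos(a)]])
for z in (0,32):
  for q in [(-45,60),(45,60)]:
    x,y=np.array([3,178])+Mb@np.array(q); print(z,(x.round(),y.round()),proj(c,s2w(x,y,z)))
# board edge check: outer edge y=320
print(proj(c,[s2w(-130,320,0),s2w(0,320,0),s2w(180,320,0)]))
E
```

```text
t 4.55 tcp [0.5502 0.228  0.1523] sill [ 12.  228.2  12.3] yaw_y 2.62 xaxis [-0.0009 -0.0077 -1.    ] F [-0.51 -0.76  0.92] w 0.0343 q [ 0.356  0.149  1.824 -0.007  1.173  0.313]
tcp [0.5502 0.228  0.1523] [[324.5506 285.616 ]]
tipL [0.5332 0.2273 0.1583] [[287.4556 290.7768]]
tipR [0.5672 0.2288 0.1582] [[361.9024 290.6903]]
tipL-z [0.5327 0.2383 0.1582] [[286.8346 268.1858]]
tipR-z [0.5667 0.2398 0.1581] [[362.6348 268.1027]]
tipR+z [0.5677 0.2179 0.1583] [[361.1842 312.4667]]
cam in tool [-0.1785 -0.002  -0.0754]
0 (np.float64(-31.0), np.float64(245.0)) [[236.4408 244.1216]]
0 (np.float64(58.0), np.float64(229.0)) [[416.0483 273.6198]]
32 (np.float64(-31.0), np.float64(245.0)) [[221.3393 267.4873]]
32 (np.float64(58.0), np.float64(229.0)) [[432.5962 301.4478]]
[[  7.7065  84.9108]
 [296.9107  79.1251]
 [694.3134  85.5834]]
```

```bash
python3 - <<'E'
from plan import *
s,T=st()
c=cam('wrist')
save(c,'w4.png')
im=cv2.imread('pics/w4.png')[280:460,160:480]; cv2.imwrite('pics/w4c.png',cv2.resize(im,None,fx=2.5,fy=2.5,interpolation=cv2.INTER_CUBIC))
for x in (0,-.01,-.02,-.03,-.04,-.05):
  print(x,[proj(c,s['tool_pos']+T@np.array([x,y,z]))[0].round(0) for y in(-.017,.017) for z in (-.011,.011)])
E
```

```text
t 4.6 tcp [0.5502 0.2288 0.1522] sill [ 12.  229.   12.2] yaw_y 2.63 xaxis [-0.0009 -0.0072 -1.    ] F [0.12 0.67 0.49] w 0.0344 q [ 0.357  0.149  1.823 -0.007  1.172  0.313]
0 [array([288., 264.]), array([289., 307.]), array([361., 264.]), array([360., 307.])]
-0.01 [array([286., 271.]), array([287., 317.]), array([363., 271.]), array([362., 316.])]
-0.02 [array([284., 280.]), array([286., 327.]), array([366., 280.]), array([364., 327.])]
-0.03 [array([282., 290.]), array([284., 339.]), array([369., 290.]), array([367., 339.])]
-0.04 [array([280., 300.]), array([282., 352.]), array([372., 300.]), array([369., 352.])]
-0.05 [array([277., 313.]), array([279., 367.]), array([375., 313.]), array([373., 367.])]
```

View pics/w4c.png

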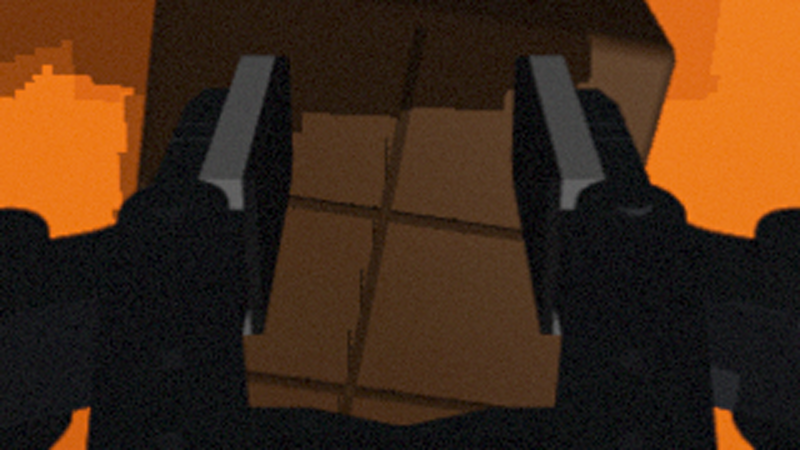

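```bash
python3 - <<'E'
from plan import *
s,T=st()
c=cam('side'); save(c,'side5.png')
im=cv2.imread('pics/side5.png')[170:320,120:320]; cv2.imwrite('pics/side5c.png',cv2.resize(im,None,fx=4,fy=4,interpolation=cv2.INTER_CUBIC))
for n,l in [('tcp',[0,0,0]),('tipL',[-.006,-.017,0]),('tipR',[-.006,.017,0])]:
    p=proj(c,s['tool_pos']+T@np.array(l))[0]; print(n,p,(p-[120,170])*4)
E
```

```text
t 4.65 tcp [0.5502 0.2294 0.1522] sill [ 12.  229.6  12.2] yaw_y 2.67 xaxis [-0.0009 -0.0071 -1.    ] F [-0.01  0.3  -0.06] w 0.034 q [ 0.357  0.15   1.823 -0.007  1.172  0.313]
tcp [208.1063 269.3074] [352.4251 397.2297]
tipL [212.2705 270.0063] [369.0822 400.0251]
tipR [203.2191 264.2634] [332.8763 377.0534]
```

View pics/side5c.png

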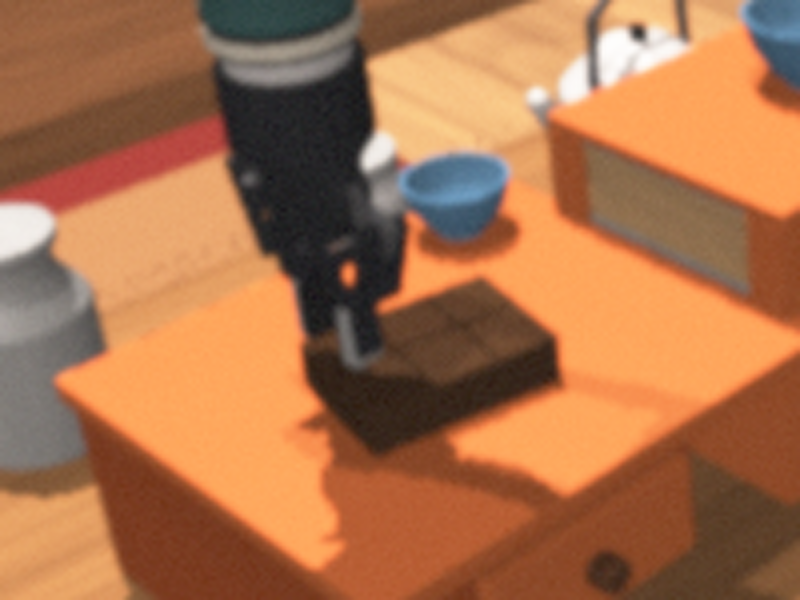

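Both views put the fingertips well above the nominal TCP, so they're hovering over the brick. I'll triangulate the tips across the two views.

```bash
python3 - <<'E'
from plan import *
s,T=st()
w=cam('wrist'); c=cam('side')
def rep(n,a,b):
    p,e=tri(w,a,c,b); print(n,p,'gap',e,'in tool',(T.T@(p-s['tool_pos'])*1e3).round(1))
# left finger tip (robot -x side): wrist outer/inner corners at +y side; side view tip bottom
u=lambda x,y:(120+x/4,170+y/4); v=lambda x,y:(160+x/2.5,280+y/2.5)
rep('L outer +y corner',v(240,58),u(345,365))
rep('L inner +y corner',v(275,58),u(358,368))
rep('L inner -y',v(292,165),u(382,355))
E
sed -n 1,3p h.py >/dev/null
python3 - <<'E'
import cv2
im=cv2.imread('pics/side5.png')[230:280,180:240]; cv2.imwrite('pics/s5d.png',cv2.resize(im,None,fx=12,fy=12,interpolation=cv2.INTER_CUBIC))
E
```

```text
t 4.7 tcp [0.5501 0.2297 0.1521] sill [ 12.  229.9  12.1] yaw_y 2.7 xaxis [-0.001  -0.0071 -1.    ] F [-0.39  0.15 -0.21] w 0.034 q [ 0.358  0.15   1.823 -0.007  1.172  0.313]
L outer +y corner [0.5245 0.2417 0.1938] gap 0.004082355224475428 in tool [-41.7 -25.  -12.9]
L inner +y corner [0.5282 0.2349 0.1847] gap 0.0007203478465934227 in tool [-32.6 -21.7  -6. ]
L inner -y [0.5312 0.2168 0.184 ] gap 0.001647176039568187 in tool [-31.7 -19.6  12.2]
```

View pics/s5d.png

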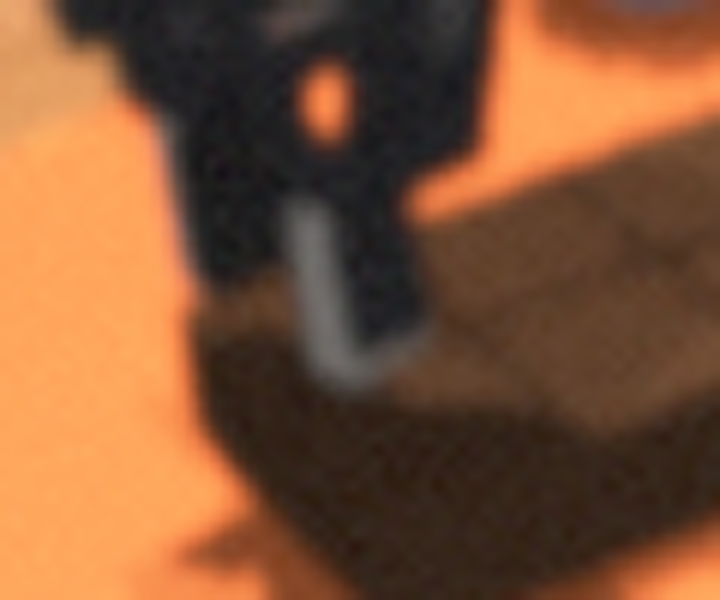

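Request:
play_rows([
  {"translation": [-0.03, 0, -0.05], "turn": 0},
  {"translation": [-0.03, 0, -0.15], "turn": 0},
  {"translation": [-0.03, 0, -0.28], "turn": 0},
  {"translation": [-0.03, 0, -0.28], "turn": 0},
  {"translation": [-0.03, 0, -0.28], "turn": 0},
], fingers=1)

```text
time: 5.3
tool_pos: [0.5464, 0.3017, 0.1593]
ee_rot: [0.514, 0.485, 0.511, -0.489]
ft_force: [-0.5, -0.0, 0.1]
gripper_width: 0.0001
```

```bash
python3 - <<'E'
from plan import *
s,T=st(); print(env.hold_point_z)
w=cam('wrist'); c=cam('side'); save(w,'w6.png'); save(c,'s6.png')
for x in (0,-.01,-.02,-.03,-.04):
    P=[s['tool_pos']+T@np.array([x,0,z]) for z in (-.011,.011)]
    print(x,proj(w,P).round(0).tolist(),proj(c,P).round(0).tolist())
im=cv2.imread('pics/s6.png')[170:320,120:320]; cv2.imwrite('pics/s6c.png',cv2.resize(im,None,fx=4,fy=4,interpolation=cv2.INTER_CUBIC))
E
```

```text
t 5.3 tcp [0.5464 0.3017 0.1593] sill [ 11.7 302.   19.3] yaw_y 2.89 xaxis [-0.0009 -0.0073 -1.    ] F [-0.48 -0.01  0.11] w 0.0001 q [ 0.468  0.197  1.754 -0.007  1.195  0.42 ]
0.0187
0 [[325.0, 264.0], [324.0, 307.0]] [[175.0, 284.0], [184.0, 279.0]]
-0.01 [[325.0, 271.0], [325.0, 317.0]] [[174.0, 280.0], [183.0, 275.0]]
-0.02 [[325.0, 280.0], [325.0, 327.0]] [[173.0, 276.0], [182.0, 272.0]]
-0.03 [[325.0, 290.0], [325.0, 339.0]] [[172.0, 272.0], [181.0, 268.0]]
-0.04 [[326.0, 300.0], [325.0, 352.0]] [[171.0, 269.0], [180.0, 264.0]]
```

View pics/w6.png

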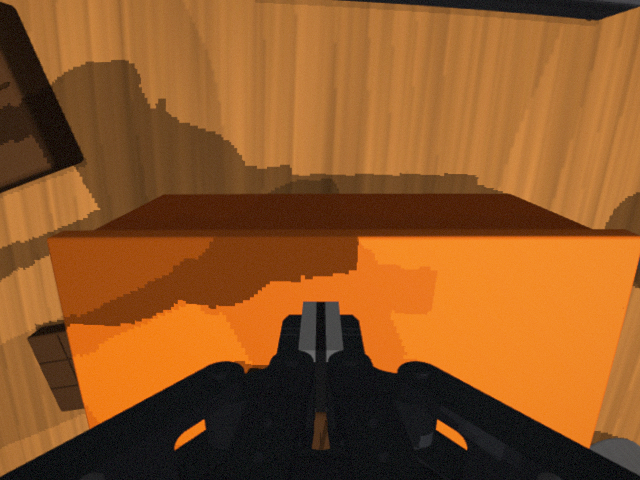

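View pics/s6c.png

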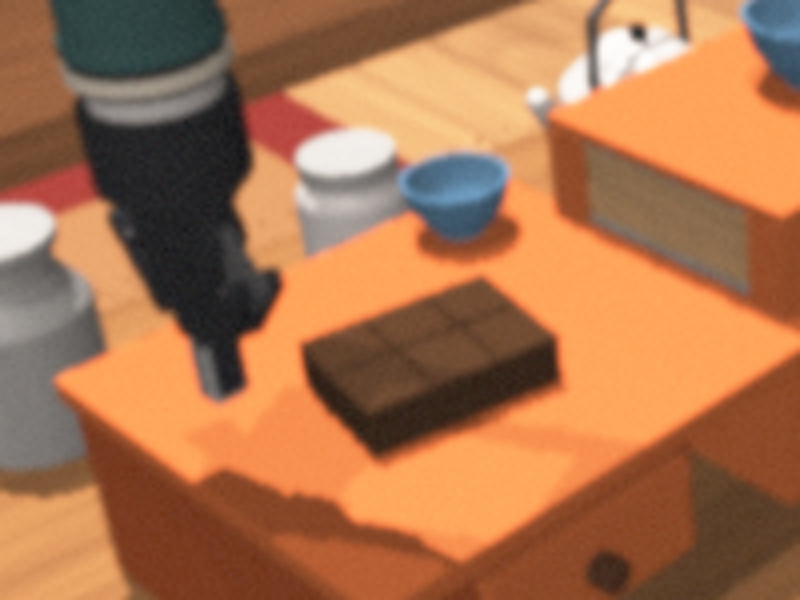

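The shut tips measure about 35 mm behind the reported TCP in both views. The fingers also passed at a reported z of 12 mm above the board without touching the brick, which agrees. I'll treat tip height as reported z + 35 mm, lower a further 42 mm and check visually.

Request:
play_rows([
  {"translation": [0.05, 0, 0], "turn": 0},
  {"translation": [0.1, 0, 0], "turn": 0},
  {"translation": [0.15, 0, 0], "turn": 0},
  {"translation": [0.17, 0, 0], "turn": 0},
  {"translation": [0.17, 0, 0], "turn": 0},
], fingers=0.2)

```text
time: 5.9
tool_pos: [0.5453, 0.299, 0.1144]
ee_rot: [0.513, 0.484, 0.511, -0.491]
ft_force: [1.0, 0.4, 0.9]
gripper_width: 0.0341
```

```bash
python3 - <<'E'
from plan import *
s,T=st()
w=cam('wrist'); c=cam('side'); save(w,'w7.png'); save(c,'s7.png')
im=cv2.imread('pics/s7.png')[170:320,120:320]; cv2.imwrite('pics/s7c.png',cv2.resize(im,None,fx=4,fy=4,interpolation=cv2.INTER_CUBIC))
E
```

```text
t 5.9 tcp [0.5453 0.299  0.1144] sill [ 10.4 299.3 -25.6] yaw_y 2.75 xaxis [-0.0044 -0.0092 -0.9999] F [1.05 0.42 0.93] w 0.0341 q [ 0.465  0.232  1.799 -0.007  1.119  0.42 ]
```

View pics/s7c.png

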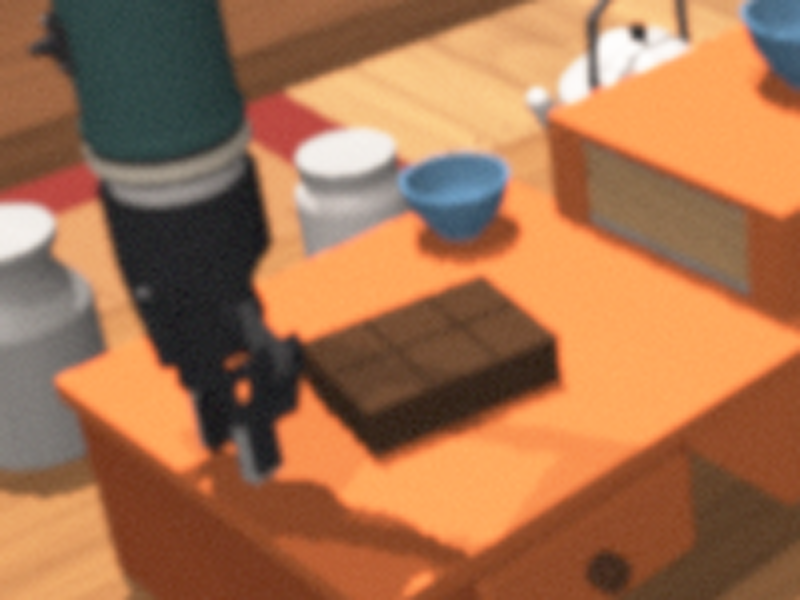

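View pics/w7.png

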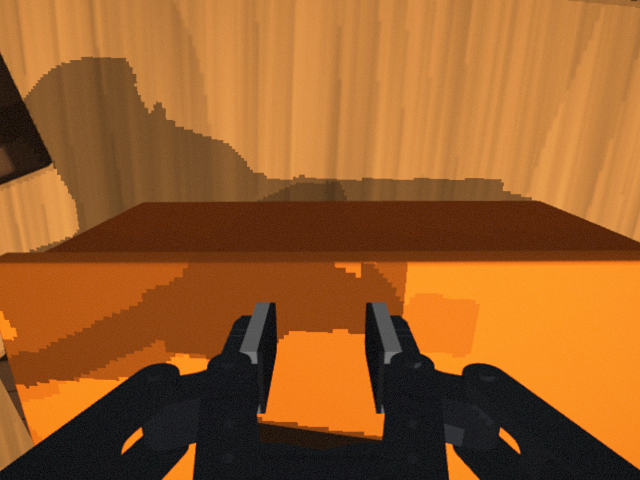

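Contact-free at a reported z of 114 mm, below the 140 mm board top, so the TCP offset is confirmed. The tips stand just above the board behind the brick. Pushing now.

Request:
play_rows([
  {"translation": [0, 0.005, 0.06], "turn": 0},
  {"translation": [0, 0.008, 0.12], "turn": 0},
  {"translation": [0, 0.008, 0.17], "turn": 0},
  {"translation": [0, 0.008, 0.22], "turn": 0},
  {"translation": [0, 0.008, 0.26], "turn": 0},
])

```text
time: 6.5
tool_pos: [0.5518, 0.2335, 0.1172]
ee_rot: [0.513, 0.486, 0.51, -0.49]
ft_force: [0.5, 1.4, 0.2]
gripper_width: 0.0336
```

```bash
python3 - <<'E'
from plan import *
to(s2w(8,190,-23))
w=cam('wrist'); save(w,'w8.png')
c=cam('top'); save(c,'t8.png')
im=cv2.imread('pics/t8.png')[110:290,150:420]; cv2.imwrite('pics/t8c.png',cv2.resize(im,None,fx=2.9,fy=2.9,interpolation=cv2.INTER_CUBIC))
E
```

```text
t 6.5 tcp [0.5518 0.2335 0.1172] sill [ 13.8 233.6 -22.8] yaw_y 2.71 xaxis [-0.0012 -0.0075 -1.    ] F [0.53 1.4  0.18] w 0.0336 q [ 0.363  0.186  1.849 -0.007  1.111  0.319]
target [0.548  0.1897 0.117 ] shift/250mm [ 0.002 -0.023  0.175]
```

View pics/w8.png

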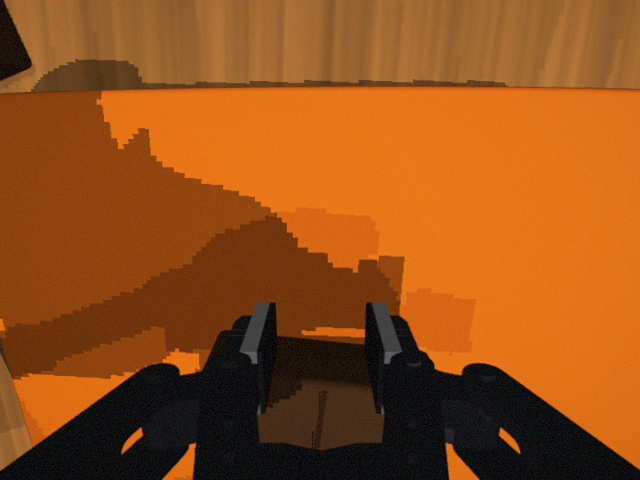

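View pics/t8c.png

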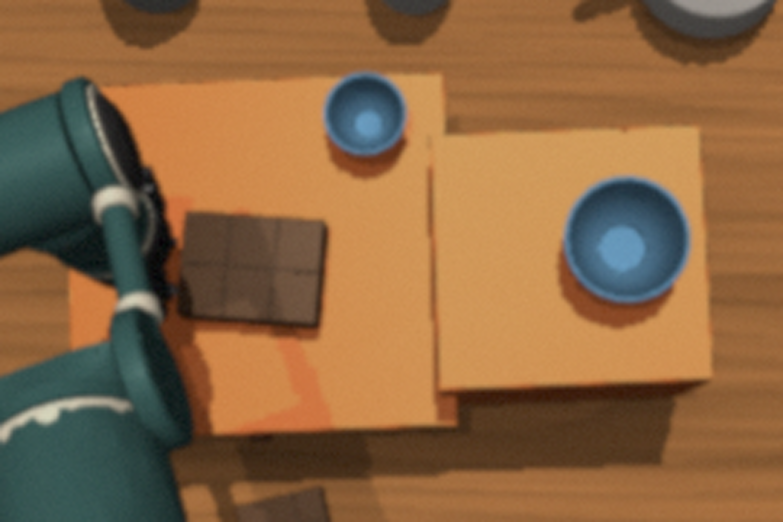

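The brick is moving and straightening (now at crop (180–327, 212–327)). I'll keep pushing in steps.

Request:
play_rows([
  {"translation": [0, 0, 0.05], "turn": 0},
  {"translation": [0, -0.005, 0.1], "turn": 0},
  {"translation": [0, -0.01, 0.15], "turn": 0},
  {"translation": [0, -0.01, 0.2], "turn": 0},
  {"translation": [0, -0.01, 0.25], "turn": 0},
])

```text
time: 7.1
tool_pos: [0.552, 0.1695, 0.1175]
ee_rot: [0.513, 0.486, 0.51, -0.491]
ft_force: [-0.7, 0.2, -1.4]
gripper_width: 0.0338
```

```bash
cat > br.py <<'E'
from plan import *
def brick(f):
    c=cam('top'); save(c,f)
    hsv=cv2.cvtColor(cv2.medianBlur(c['color'],3),cv2.COLOR_RGB2HSV)
    H,S,V=[hsv[...,i].astype(int) for i in range(3)]
    m=((V<115)&(S>90)&((H<16)|(H>170))).astype(np.uint8); m[:175]=0;m[255:]=0;m[:,:180]=0;m[:,310:]=0
    n,l,s,ce=cv2.connectedComponentsWithStats(m)
    if n>1:
        i=1+np.argmax(s[1:,4]); cs,_=cv2.findContours((l==i).astype(np.uint8),cv2.RETR_EXTERNAL,cv2.CHAIN_APPROX_NONE)
        P=np.array([w2s(p)[:2] for p in onz(c,cs[0].reshape(-1,2),.172)],np.float32)
        r=cv2.minAreaRect(P); print('brick sill ctr',np.round(r[0],1),np.round(r[1],1),round(r[2],1),'y range',P[:,1].min(),P[:,1].max(),'x',P[:,0].min(),P[:,0].max())
    im=cv2.imread('pics/'+f)[110:290,150:420]; cv2.imwrite('pics/c_'+f,cv2.resize(im,None,fx=2.9,fy=2.9,interpolation=cv2.INTER_CUBIC))
E
python3 - <<'E'
from br import *
to(s2w(6,110,-22))
brick('t9.png')
E
```

```text
t 7.1 tcp [0.552  0.1695 0.1175] sill [ 11.1 169.7 -22.5] yaw_y 2.66 xaxis [-0.0016 -0.0083 -1.    ] F [-0.67  0.15 -1.4 ] w 0.0338 q [ 0.26   0.146  1.895 -0.008  1.104  0.217]
target [0.5498 0.1097 0.118 ] shift/250mm [-0.    -0.02   0.239]
brick sill ctr [-31.2 103.5] [125.2 179.4] 88.4 y range 38.756744 163.63562 x -119.88692 60.24379
```

View pics/c_t9.png

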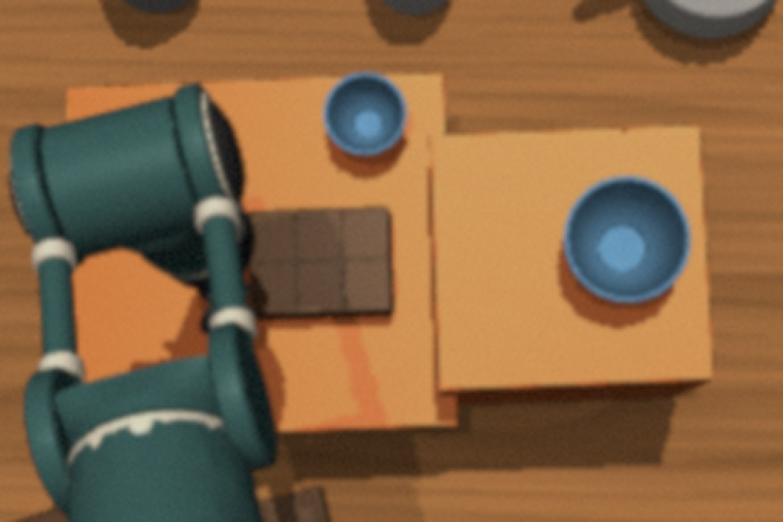

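```bash
python3 - <<'E'
from br import *
c=cam('top')
for p in [(388,208),(392,310),(262,210),(268,315)]:
    print(p,w2s(onz(c,[(150+p[0]/2.9,110+p[1]/2.9)],.172)[0]).round(1))
E
```

```text
(388, 208) [54.1 39.  32. ]
(392, 310) [-32.9  38.1  32. ]
(262, 210) [ 56.1 145.6  32. ]
(268, 315) [-33.5 142.4  32. ]
```

Brick is square to the board, at x ≈ -33…+56, inside the ±72 doorway. Its front is at y ≈ 38. Continuing.

Request:
play_rows([
  {"translation": [0, -0.005, 0.05], "turn": 0},
  {"translation": [0, -0.01, 0.1], "turn": 0},
  {"translation": [0, -0.015, 0.15], "turn": 0},
  {"translation": [0, -0.02, 0.2], "turn": 0},
  {"translation": [0, -0.02, 0.25], "turn": 0},
])

```text
time: 7.7
tool_pos: [0.5497, 0.1051, 0.1179]
ee_rot: [0.513, 0.486, 0.509, -0.491]
ft_force: [-0.3, 1.4, -1.3]
gripper_width: 0.0344
```

```bash
python3 - <<'E'
from br import *
to(s2w(6,60,-22))
c=cam('side'); save(c,'s10.png')
im=cv2.imread('pics/s10.png')[130:320,150:400]; cv2.imwrite('pics/s10c.png',cv2.resize(im,None,fx=3.1,fy=3.1,interpolation=cv2.INTER_CUBIC))
brick('t10.png')
E
```

```text
t 7.7 tcp [0.5497 0.1051 0.1179] sill [  5.6 105.5 -22.1] yaw_y 2.57 xaxis [-0.002  -0.0087 -1.    ] F [-0.29  1.45 -1.28] w 0.0344 q [ 0.15   0.112  1.932 -0.009  1.101  0.11 ]
target [0.5522 0.0597 0.118 ] shift/250mm [0.001 0.002 0.182]
brick sill ctr [12.9 42.4] [119.4  73.8] 1.2 y range 4.451803 79.07492 x -46.20968 72.00121
```

View pics/s10c.png

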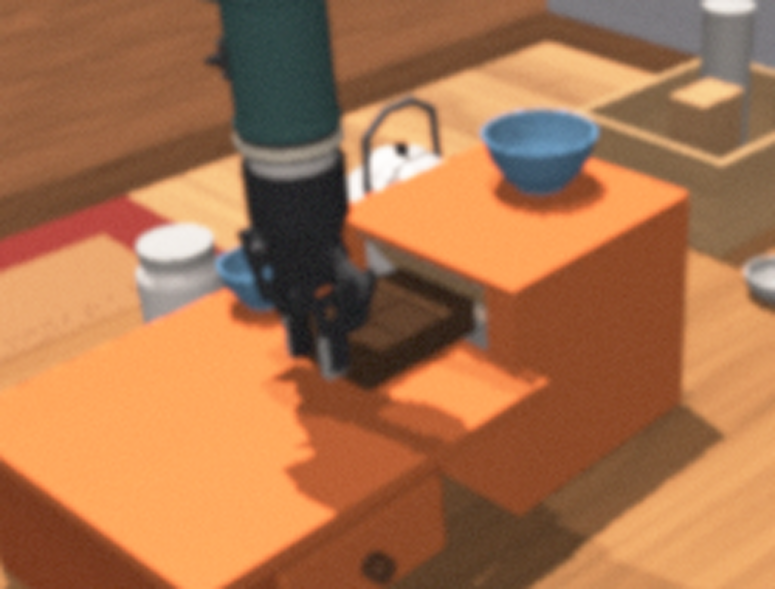

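View pics/c_t10.png

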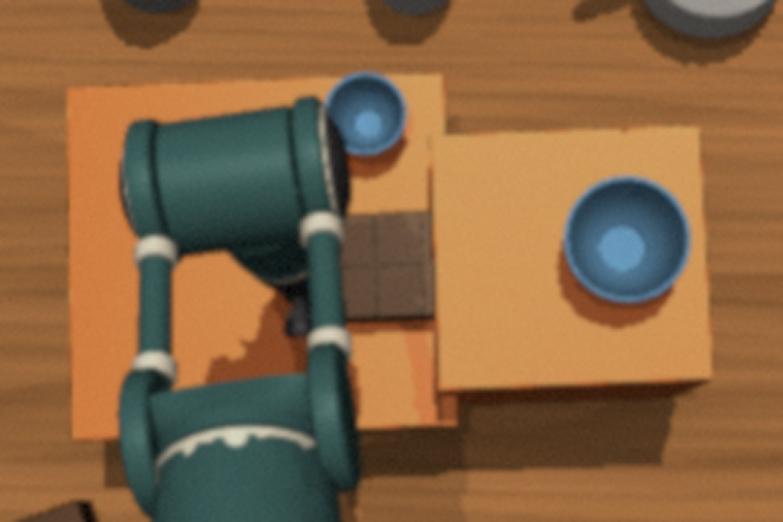

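The brick's front is through the flap and the forces are tiny. Next I push 45 mm more.

Request:
play_rows([
  {"translation": [0, 0.005, 0.04], "turn": 0},
  {"translation": [0, 0.005, 0.08], "turn": 0},
  {"translation": [0, 0.005, 0.12], "turn": 0},
  {"translation": [0, 0.005, 0.16], "turn": 0},
  {"translation": [0, 0.005, 0.18], "turn": 0},
])

```text
time: 8.3
tool_pos: [0.5534, 0.058, 0.1186]
ee_rot: [0.513, 0.486, 0.508, -0.492]
ft_force: [0.6, 0.1, 0.1]
gripper_width: 0.0345
```

```bash
python3 - <<'E'
from br import *
to(s2w(6,40,-22))
c=cam('side'); save(c,'s11.png')
im=cv2.imread('pics/s11.png')[130:320,150:400]; cv2.imwrite('pics/s11c.png',cv2.resize(im,None,fx=3.1,fy=3.1,interpolation=cv2.INTER_CUBIC))
brick('t11.png')
E
```

```text
t 8.3 tcp [0.5534 0.058  0.1186] sill [  7.2  58.2 -21.4] yaw_y 2.45 xaxis [-0.0014 -0.0103 -0.9999] F [0.61 0.15 0.12] w 0.0345 q [ 0.067  0.105  1.939 -0.011  1.1    0.029]
target [0.5531 0.0397 0.118 ] shift/250mm [ 0.003 -0.004  0.073]
brick sill ctr [ 2.9 11.3] [ 19.1 104. ] 86.1 y range 2.930452 24.367495 x -48.406677 54.861385
```

View pics/s11c.png

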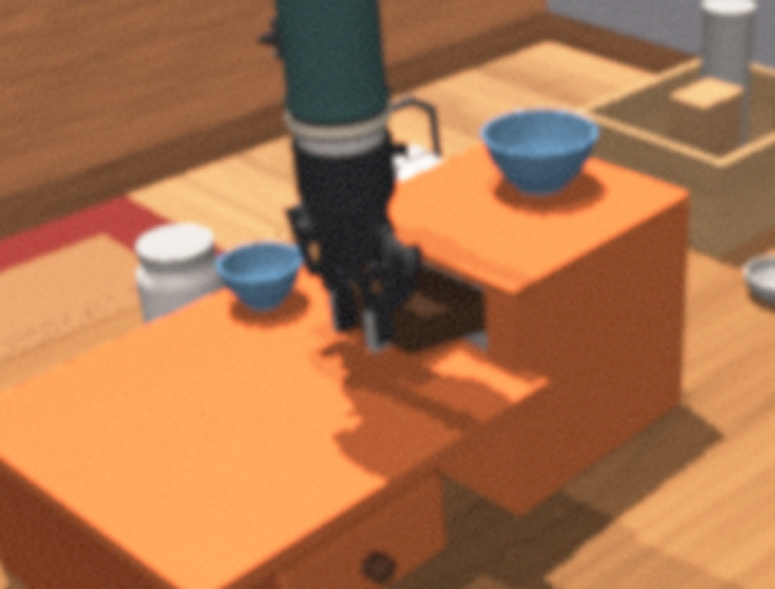

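Request:
play_rows([
  {"translation": [0, 0, 0.025], "turn": 0},
  {"translation": [0, 0, 0.05], "turn": 0},
  {"translation": [0, 0, 0.065], "turn": 0},
])

```text
time: 8.7
tool_pos: [0.554, 0.0413, 0.1187]
ee_rot: [0.513, 0.486, 0.508, -0.492]
ft_force: [-1.2, -0.1, -0.2]
gripper_width: 0.034
```

```bash
cat > v.py <<'E'
from br import *
import sys
n=sys.argv[1]
to(s2w(6,30,-22))
c=cam('side'); save(c,'s%s.png'%n)
im=cv2.imread('pics/s%s.png'%n)[170:270,230:330]; cv2.imwrite('pics/s%sc.png'%n,cv2.resize(im,None,fx=6,fy=6,interpolation=cv2.INTER_CUBIC))
c=cam('wrist'); save(c,'w%s.png'%n)
E
python3 v.py 12
```

```text
t 8.7 tcp [0.554  0.0413 0.1187] sill [  7.   41.5 -21.3] yaw_y 2.42 xaxis [-0.0016 -0.0106 -0.9999] F [-1.18 -0.11 -0.21] w 0.034 q [ 0.037  0.103  1.941 -0.012  1.1    0.   ]
target [0.5536 0.0297 0.118 ] shift/250mm [ 0.003 -0.004  0.046]
```

View pics/s12c.png

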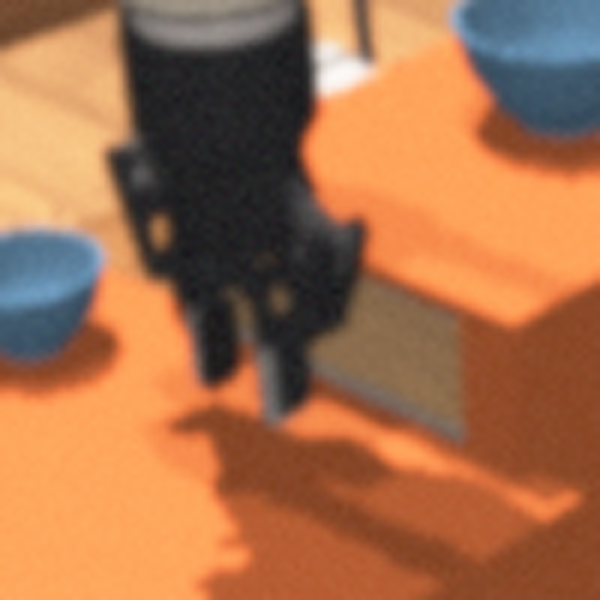

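View pics/w12.png

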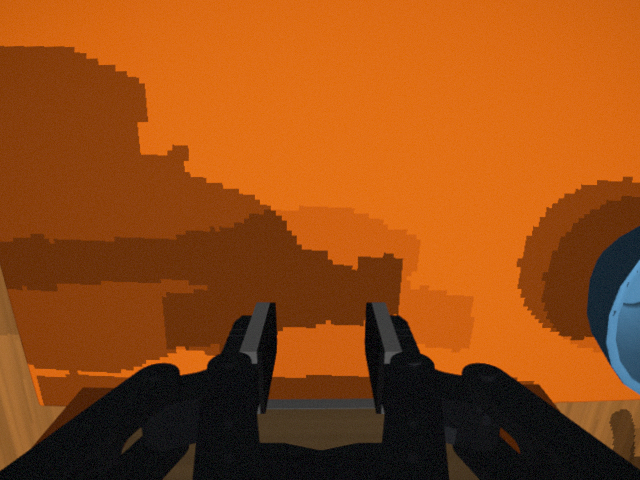

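The brick is gone from the board and the flap hangs shut across the doorway (steel strip at crop (310–460, 370–440)). Back off outward, then up.

Request:
play_rows([
  {"translation": [0, 0, -0.1], "turn": 0},
  {"translation": [0, 0, -0.25], "turn": 0},
  {"translation": [0, 0, -0.4], "turn": 0},
  {"translation": [-0.1, 0, -0.55], "turn": 0},
  {"translation": [-0.25, 0, -0.65], "turn": 0},
])

```text
time: 9.3
tool_pos: [0.5445, 0.206, 0.1769]
ee_rot: [0.511, 0.484, 0.51, -0.494]
ft_force: [-0.3, 0.1, 0.4]
gripper_width: 0.034
```

Request:
play_rows([
  {"translation": [-0.2, 0, -0.1], "turn": 0},
  {"translation": [-0.4, 0, -0.2], "turn": 0},
  {"translation": [-0.6, 0, -0.3], "turn": 0},
  {"translation": [-0.6, 0, -0.3], "turn": 0},
  {"translation": [-0.6, 0, -0.3], "turn": 0},
])

```text
time: 9.8
tool_pos: [0.5437, 0.2846, 0.3296]
ee_rot: [0.513, 0.486, 0.509, -0.492]
ft_force: [-1.2, 0.0, -0.8]
gripper_width: 0.0343
```

```bash
python3 v.py 13; python3 - <<'E'
from br import *
brick('t13.png')
c=cam('side')
print('shut flap foot corners predicted',proj(c,[s2w(-72,-3,4),s2w(72,-3,4),s2w(-72,-3,40)]).round(1).tolist(),'in crop',((proj(c,[s2w(-72,-3,4),s2w(72,-3,4)])-[230,170])*6).round())
E
python3 -c "
import sys;sys.argv=['m']
import re
s=open('m.py').read().replace(\"pickle.load(open('top0.pkl','rb'))\",\"cam('top')\")
open('m2.py','w').write(s)"; python3 m2.py | grep blue
```

```text
t 9.8 tcp [0.5437 0.2846 0.3296] sill [  8.2 285.  189.6] yaw_y 2.57 xaxis [-0.0023 -0.0092 -1.    ] F [-1.18  0.02 -0.8 ] w 0.0343 q [ 0.446  0.101  1.553 -0.007  1.494  0.402]
target [0.5536 0.0297 0.118 ] shift/250mm [ 0.856 -0.004  1.012]
brick sill ctr [-114.1  -10. ] [14.5 21.9] 88.1 y range -17.659683 -3.0419872 x -125.29884 -102.96831
shut flap foot corners predicted [[307.5, 243.4], [268.2, 224.6], [307.0, 230.8]] in crop [[465. 441.]
 [229. 327.]]
blue deck z [263 137  25  25 503] [275.3 148.8] ctr [680.7  63.6] size [60.2 58.9] ang 1.08
blue deck z [ 346  172   40   41 1271] [365.8 192. ] ctr [ 577.1 -158.7] size [98.5 95. ] ang 0.03
blue roof z [263 137  25  25 503] [275.3 148.8] ctr [657.7  55.3] size [55.7 54.5] ang 1.08
blue roof z [ 346  172   40   41 1271] [365.8 192. ] ctr [ 561.7 -150.5] size [91.2 88. ] ang 0.03
```

View pics/s13c.png

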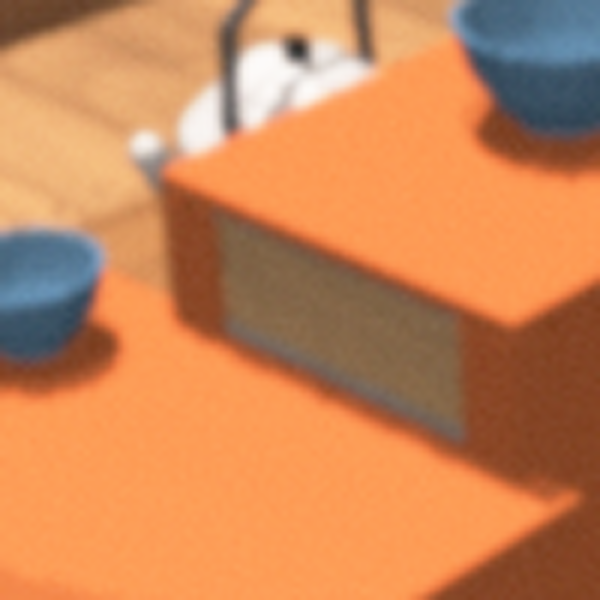

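View pics/t13.png

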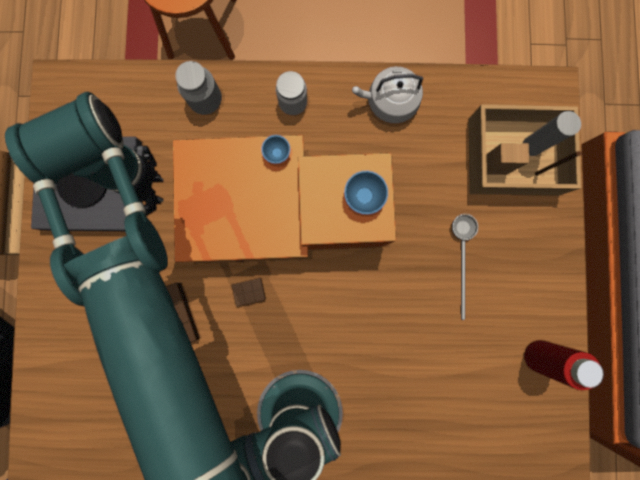

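View pics/s13.png

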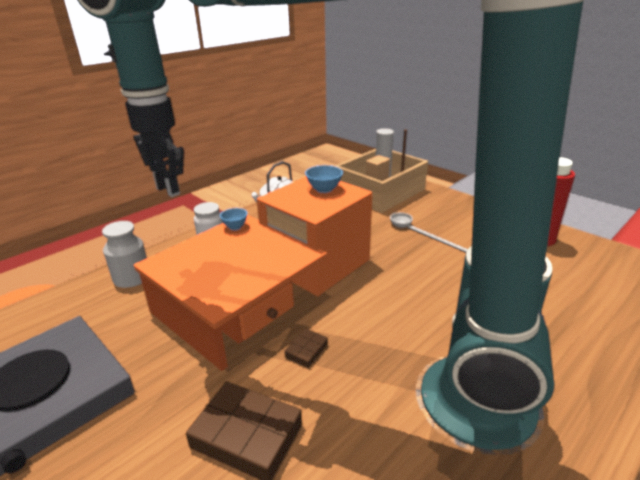

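The flap foot is seen at crop (465,441) and (225,330), against shut predictions of (465,441) and (229,327). The board is empty and the bowl readings are unchanged. Handing in.

```bash
python3 - <<'E'
from station import env
print(env.job_done(), env.read_state()['time'])
E
```

```text
the job is handed in; nothing more can be done
the job is handed in; nothing more can be done
```

The middle-sized brick of tea (121 × 92 mm as measured) is in the tea box, and the flap has shut behind it. I pushed it square along the shelf with both fingertips, backed the arm clear and handed the job in at about 10 s.

**Last checks:**
- **Flap:** its foot corners appeared within about 1 px of where a shut flap should be.
- **Board:** it is empty.
- **Bowls:** both measured at the same place as before the push.
- **Ladle:** it looks unmoved in the top view, judged by eye only.
- **Forces:** wrist readings stayed under about 2 N throughout.

**What disagreed or wasn't checked:**
- **Fingertip height:** the reported tool point was about 35 mm below the real fingertips in both the wrist and side views. My first push therefore passed over the brick without touching it. I corrected for the offset and the second push worked.
- **Brick inside the box:** no picture shows it resting at the bottom of the chute. I infer that from the shut flap and the empty board.

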